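# Close a sample cartridge with one turn of the press handwheel

## Robot

A 6-joint arm with a two-finger parallel gripper is mounted at the origin on the work surface. World frame = base frame: x ahead of the robot, y to its left, z up, the work surface at z = 0. Lengths are in m, angles in degrees, forces in N, time in s.
With the tool pointing down it reaches from about 0.375 to 0.9 m from the base axis. Payload 3.1 kg.
Tool frame: the origin (TCP) lies on the centre line of the jaws, within the pads' length; the fingertips stand 17 mm ahead of it and the grasp point (between the pads) lies 2 mm behind it; z points along the fingers, y is the line along which they close (so a half turn about z gives the same grasp; the last joint's range is limited). The gripper opens to 87 mm and grips with 3 to 60 N. Pads are 19 mm wide; open, the fingers measure 117 mm over their backs; the gripper's body (75 mm by 190 mm) begins 51 mm behind the grasp point.
Start: joints at [-83.394, 30.224, 82.088, -0, 67.689, -10.227], TCP at [0.181, -0.598, 0.24] pointing down, gripper open.
Joint ranges: [-176.69, 176.69], [-43.24, 126.21], [12.49, 139.97], [-82, 262], [0, 151.66], [-163.58, 163.58]. Speed limits (degrees/s): [159.86, 159.86, 180, 180, 180, 180].

## Interface

Orientations are given as a 3x3 rotation matrix whose columns are the frame's x, y, z axes.
In Python, from rig import bot, imaging, finder gives the robot as it stands. The module is installed in compiled form; this text tells all that it offers.
- The arm moves only by the tool play_rows, never from a script. Its argument "motion" is a list that holds one entry, the list of rows, each a list of 6 numbers: the shift along the tool's x, y, z in m, then the turn, a rotation vector about the tool's x, y, z in degrees. In form: [[[dx, dy, dz, wx, wy, wz], ...]]. A call has 1 to 8 rows; each row is the pose to reach, as a shift and turn from the pose commanded when the call began, along the tool's axes at that moment; what a row does not reach only later rows make up. A row lasts 1/12 s, in which the tool goes at most 41.7 mm and 7.16 degrees, less where a joint would pass 70% of its speed; a pose out of reach is approached as far as the arm can. A call with a gripper value outside its range is refused whole. "fingers" is the finger opening in m, from 0 to 0.087, set as the call begins (left out, the last holds). The fingers move at their own pace and stop on an object; the grip force is fixed at half the most. Time passes only in rows, so rows that repeat a pose let the fingers close. It gives the time, the measured TCP pose, the force, the opening and the grip force at its end, in the units of the state.
- bot.read_state(): the state, without advancing time (a new reading comes with each control period).
- imaging.capture(name): name is "scene" or "side" or "wrist"; returns a dict with "frame" (400x640x3 uint8, red, green, blue), "camera_matrix" (3x3 intrinsics, pixels), "R" (3x3) and "t" (3): a world point X has camera coordinates R X + t. Camera axes: x right, y down, z forward; pixel columns grow to the right and rows downward; lengths in m; the calibration is good to about 2 mm. A picture is of the moment at which its call begins. There is no depth.
- bot.hand_in(): hands the job in; it is judged then, once.
Trained networks look in the newest picture that a camera, given by its name, has taken for a name from the list of things; names that differ only in an ending like _2 or _b are one class to them, and where a whole thing is asked for, a point or a joint stands for the part that bears it (a point fixed in the world has none). Each returns a list of dicts, best first, with "confidence" (0 to 1); they miss things now and then, are a little off and sometimes report something else, mostly with a low value. They report only what shows in the picture. A call takes as long as a camera call. They do not tell look-alikes from the thing itself.
- finder.recognise(camera, name): "at" ([x, y, z] in m, in world coordinates, good to about 4 mm: the middle of the surface that is visible of it).
- finder.outline_of(camera, name): "pixels" (400x640 bool, what is visible of it).
The state is a dict: "time_s": time; "joint_positions": joint angles; "qvel": joint speeds; "tau": joint torques, N m; "position": TCP position; "tcp_rot": TCP orientation; "force": force on the tool from outside, world axes, zero at the start; "moment": the same for the moment, N m; "opening": opening from 0.0 (shut) to 1.0 (fully open); "grasp_force": force on a finger pad.
Only numpy, scipy, OpenCV 4.12 (cv2) and the standard library are available. Lean on these libraries where they do the work, as an engineer would, in place of code of your own. Each camera call takes 0.05 s, during which the arm holds its last target. There are 200 camera calls.

## Task

Set the open cartridge (the one with the orange cap standing out) into the nest of the small closing press with its cap towards the ram, then take the black knob and turn the handwheel anticlockwise, as seen from above, through exactly one full turn, so that the ram pushes the cap fully home and draws back and the wheel stops at its red pointer again. Guide the knob gently all the way round without straining its spindle sideways and never let the wheel run away by itself; then let go and leave the other things on the bench where they are.

Things in the scene. Friction and masses are not known exactly. Their poses are not given: they have to be found in the camera images.
- press: white and blue bench press, fixed; base plate 200 (x) by 370 (y) by 18 mm. Origin: centre of the underside; y runs along the plate from the nest end (-y) to the wheel end (+y), z up. A ram guide block 62 mm wide, its top 62 mm above the bench, spans y = -60 to +15 mm. The plate lies flat on the bench
- wheel_place (a point): nominal place of the flywheel's vertical axis, at the height of its top face: 100 mm along +y from the press origin, 110 mm above the bench. The wheel unit (white drum 120 mm across with a grey horizontal flywheel 170 mm across) is bolted through slots, so the true axis, which is not measured, lies up to 30 mm from this point along x and up to 10 mm along y. A hub nut stands 6 mm above the face
- nest (a point): point on the nest's steel floor, 24 mm above the bench, axes as the press. Open above. Two blue rails 9 mm high, 30.4 mm apart (x = -15.2 and +15.2 mm), run from y = -28 to +32 mm. A backstop 30 mm above the floor has its face at y = -31 mm; the drawn-back ram's face is at y = +49 mm. The ram shoves the cartridge against the backstop: its origin may be set down anywhere from y = -5 to +7 mm
- cartridge: open sample cartridge, loose, about 130 g: aluminium block 28 (x) by 50 (y) by 34 mm (z), blue band, orange cap 27 by 6 by 33 mm standing out 6 mm from its +y end (overall y = -25 to +37 mm). Origin: centre of the block's underside. In the nest its y axis points along the nest's +y, to the ram; at the start it is turned from that by at most 0.9 rad
- cap (a joint): how far the orange cap is pushed in, m: 0 standing out, 0.006 fully home. It moves stiffly (about 15 N) and stays
- ram (a joint): ram travel towards the nest, m: 0 drawn back, 0.0238 at the end of the stroke (half a turn of the wheel), with a return spring (700 N/m) that tries to drive the wheel on in its second half turn
- wheel (a joint): flywheel angle, rad: 0 at the start with its red mark at the red pointer, growing anticlockwise seen from above; one full turn is 6.283. There is no stop there. It turns easily (2.2 kg; 1 to 6 N at the knob)
- knob: black upright knob on the flywheel, 26 mm in diameter, 62 mm from the wheel's axis, free to spin on its spindle, so a hand that grips it need not turn. Origin on its spindle at the wheel's top face; the grip runs from 4 to 48 mm above it. At the start it stands on the +y side of the wheel's axis in the press frame (away from the nest), within 0.8 rad either way
- spindle (a joint): how far the knob's sprung spindle is bent along the wheel's radius, m: 0 at rest, + outwards, - towards the axis; 4 N bends it by 1 mm, and beyond 2 mm it is damaged. Read with the usual noise, so the force felt at the hand tells more
- spare: closed cartridge with a grey cap, 28 by 56 by 34 mm, to be left alone. Origin: centre of the underside of its block
- vial: white jar with blue cap, 48 mm across, 85 mm high, to be left alone. Origin: centre of its underside
- driver: screwdriver 180 mm long, lying, to be left alone. Origin in the tool
- flask: green drinking bottle, 72 mm across, 170 mm high, to be left alone. Origin: centre of its underside
- mouse: black computer mouse 100 by 60 by 26 mm, to be left alone. Origin: centre of its underside
- spatula: lab spatula 170 mm long, lying, to be left alone. Origin in the tool
- cap_end (a point): centre of the orange cap's outer face, 17 mm above the cartridge's underside
Mind the look-alikes: they are no part of the job. Leave any turquoise or yellow look-alike of the cartridge alone.

How it is judged:
By the outcome, as a careful person would: the job done as asked, in the order asked, and still so for the second after the job is handed in, with the robot touching nothing.
It also fails if it takes over 72 s, if anything falls off the work surface, if the arm or the gripper's body presses on something with over 40 N, if the wrist force passes 120 N, or if a joint passes its speed limit or range.

## Working session

There is one attempt and no reset: what is moved stays moved. The work goes in short steps, Python scripts to look and compute and a tool call to move; the robot and the scene stay as the last step left them, time stands still between calls to the robot, and variables do not carry over. Pictures are saved under pics/ and viewed, at most 10 in all, crops included, and the job is handed in when it is done.

Besides the shell and the picture viewer there is one more tool, called after "Request:" by a JSON object that holds its "api" and its "payload", one argument or row to a line. play_rows: Moves the arm, as the interface text tells. Its arguments: {"type":"object","properties":{"motion":{"type":"array"},"fingers":{"type":"number"}},"required":["motion"]}

```bash
mkdir -p pics
cat > h.py <<'E'
from rig import bot, imaging, finder
import numpy as np, cv2
def save(n,c): cv2.imwrite(f'pics/{n}.png',c['frame'][:,:,::-1])
def proj(c,X):
    p=(np.array(X)@c['R'].T+c['t'])@c['camera_matrix'].T
    return p[...,:2]/p[...,2:]
def ray(c,uv,z):
    uv=np.atleast_2d(uv); d=np.c_[uv,np.ones(len(uv))]@np.linalg.inv(c['camera_matrix']).T@c['R']
    o=-c['R'].T@c['t']; return o+d*((z-o[2])/d[:,2:])
E
python3 - <<'E'
from h import *
s=bot.read_state();print(s['time_s'],s['position'],s['tcp_rot'],s['force'])
for n in ['scene','side']:
    c=imaging.capture(n);save(n+'0',c);print(n,-c['R'].T@c['t'])
    for k in ['press','cartridge','cap','knob','wheel','spare','vial','flask','mouse','driver','spatula']:
        print(k,[(np.round(r['at'],3).tolist(),round(r['confidence'],2),proj(c,r['at']).round().tolist()) for r in finder.recognise(n,k)])
E
```

```text
0.0 [ 0.18093992 -0.59751243  0.23857311] [[ 9.57155780e-01  2.89573409e-01 -2.32073467e-04]
 [ 2.89573231e-01 -9.57153479e-01  2.13577956e-03]
 [ 3.96335042e-04 -2.11147601e-03 -9.99997692e-01]] [-0.35272335  0.75330299 -0.26080143]
scene [ 1.62711137 -0.30173428  0.80933558]
press [([0.586, -0.05, 0.016], 0.93, [305.0, 225.0])]
cartridge [([0.416, -0.36, 0.025], 0.79, [189.0, 206.0]), ([0.517, -0.328, 0.024], 0.72, [203.0, 224.0]), ([0.448, -0.256, 0.027], 0.59, [226.0, 206.0])]
cap [([0.454, -0.226, 0.03], 0.63, [236.0, 205.0]), ([0.571, 0.1, 0.11], 0.17, [355.0, 186.0])]
knob [([0.585, 0.151, 0.149], 0.42, [375.0, 174.0])]
wheel [([0.571, 0.102, 0.112], 0.59, [356.0, 186.0]), ([0.408, -0.455, 0.051], 0.46, [155.0, 202.0]), ([0.745, -0.292, 0.02], 0.35, [225.0, 277.0])]
spare [([0.642, -0.322, 0.03], 0.69, [209.0, 250.0]), ([0.582, -0.049, 0.021], 0.18, [305.0, 223.0])]
vial [([0.407, -0.455, 0.047], 0.74, [155.0, 203.0])]
flask []
mouse [([0.496, 0.383, 0.025], 0.6, [431.0, 184.0])]
driver [([0.743, -0.294, 0.016], 0.86, [224.0, 278.0])]
spatula [([0.613, -0.448, 0.007], 0.94, [1
[... 188 characters left out ...]
8], 0.64, [356.0, 183.0]), ([0.472, -0.467, 0.024], 0.64, [349.0, 154.0]), ([0.405, -0.351, 0.027], 0.59, [365.0, 168.0])]
cap [([0.45, -0.226, 0.018], 0.5, [352.0, 187.0])]
knob [([0.576, 0.163, 0.146], 0.49, [305.0, 221.0])]
wheel [([0.629, -0.292, 0.033], 0.53, [306.0, 173.0])]
spare [([0.63, -0.293, 0.032], 0.63, [306.0, 173.0])]
vial [([0.384, -0.443, 0.053], 0.49, [371.0, 151.0])]
flask [([0.661, 0.419, 0.098], 0.64, [259.0, 296.0]), ([0.541, 0.124, 0.108], 0.5, [318.0, 224.0])]
mouse [([0.478, 0.404, 0.025], 0.86, [332.0, 316.0])]
driver [([0.735, -0.28, 0.021], 0.7, [278.0, 176.0])]
spatula [([0.606, -0.443, -0.0], 0.67, [316.0, 161.0]), ([0.477, 0.402, 0.028], 0.49, [333.0, 315.0])]
```

Run:
```python
import cv2,numpy as np
a=cv2.imread('pics/scene0.png')[140:320,110:470];b=cv2.imread('pics/side0.png')[130:340,230:400]
cv2.imwrite('pics/v1.png',cv2.resize(a,None,fx=2.2,fy=2.2,interpolation=2))
cv2.imwrite('pics/v2.png',cv2.resize(b,None,fx=2.8,fy=2.8,interpolation=2))
```

```text
(no output)
```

View pics/v1.png

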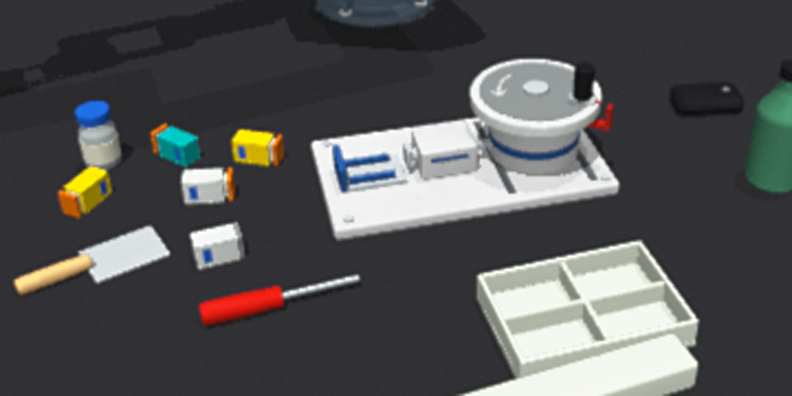

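View pics/v2.png

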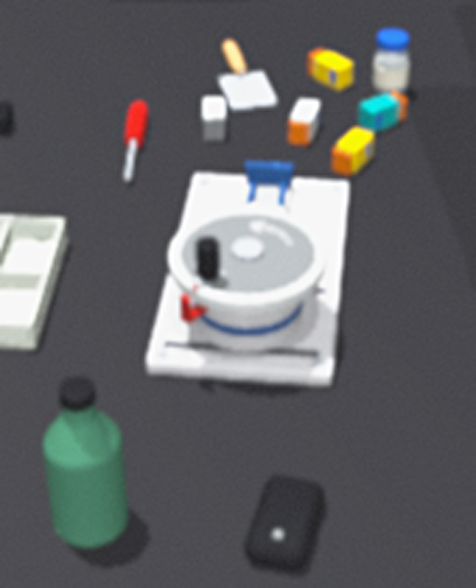

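Run:
```python
from h import *
s=bot.read_state();c=imaging.capture('wrist');R=np.array(s['tcp_rot'])
print('cam in tool',R.T@(-c['R'].T@c['t']-s['position']),'\n',(c['R']@R).round(3),'\n',c['camera_matrix'])
print('footprint',ray(c,[[0,0],[640,0],[640,400],[0,400]],0).round(2))
t0=np.array([.5,-.25,.30]); print('shift to',t0, R.T@(t0-s['position']))
# press plate top corners from scene: white mask outline
for n in ['scene','side']:
    c=imaging.capture(n);o=finder.outline_of(n,'press');
    if o:
        m=o[0]['pixels'].astype(np.uint8);np.save(n+'_press',m);print(n,m.sum(),cv2.boundingRect(m))
        h=cv2.convexHull(np.argwhere(m)[:,::-1].astype(np.int32));a=cv2.approxPolyDP(h,4,True)[:,0];print(a.tolist(),ray(c,a,0.018).round(3).tolist())
```

```text
cam in tool [ 6.81978623e-02  6.45945871e-06 -1.44852860e-01] 
 [[-0.     1.    -0.   ]
 [-0.967 -0.    -0.255]
 [-0.255  0.     0.967]] 
 [[305.72334069   0.         313.57102031]
 [  0.         305.72334069 194.31808294]
 [  0.           0.           1.        ]]
footprint [[ 0.26 -0.21  0.  ]
 [ 0.47 -0.89  0.  ]
 [-0.02 -1.2   0.  ]
 [-0.32 -0.23  0.  ]]
shift to [ 0.5  -0.25  0.3 ] [ 0.40613418 -0.24091443 -0.06046214]
scene 4545 (252, 194, 140, 55)
[[391, 225], [264, 248], [252, 205], [322, 194], [375, 200]] [[0.654, 0.18, 0.018], [0.658, -0.181, 0.018], [0.449, -0.18, 0.018], [0.447, 0.038, 0.018], [0.523, 0.184, 0.018]]
side 2188 (282, 188, 72, 79)
[[353, 196], [346, 266], [282, 260], [300, 193], [332, 188]] [[0.445, -0.169, 0.018], [0.452, 0.201, 0.018], [0.644, 0.192, 0.018], [0.637, -0.173, 0.018], [0.524, -0.215, 0.018]]
```

Request:
{"api": "play_rows", "payload": {
  "motion": [
    [[0.42,-0.288,-0.11,0,0,-56],[0.42,-0.288,-0.11,0,0,-56],[0.42,-0.288,-0.11,0,0,-56],[0.42,-0.288,-0.11,0,0,-56],[0.42,-0.288,-0.11,0,0,-56],[0.42,-0.288,-0.11,0,0,-56],[0.42,-0.288,-0.11,0,0,-56],[0.42,-0.288,-0.11,0,0,-56]]
  ]
}}

```text
time_s: 2.12
position: [0.3857, -0.3423, 0.3106]
tcp_rot: [[0.29, 0.957, 0.0], [0.957, -0.29, -0.0], [-0.0, 0.0, -1.0]]
force: [0.1, -0.7, 0.2]
opening: 1.003
grasp_force: 0.0
```

```bash
cat >> h.py <<'E'
def Rd(yaw):
    c,s=np.cos(yaw),np.sin(yaw); return np.array([[c,s,0],[s,-c,0],[0,0,-1.]])
def go(pos,yaw_deg):
    "shift and turn (tool axes) to a tool-down pose"
    from scipy.spatial.transform import Rotation as Ro
    s=bot.read_state();R=np.array(s['tcp_rot'])
    print('t',round(s['time_s'],2),'pos',np.round(s['position'],4),'F',np.round(s['force'],1),'grip',np.round(s['grasp_force'],1),'op',round(s['opening']*87,1),'yaw',np.degrees(np.arctan2(R[1,0],R[0,0])).round(2))
    print('shift',(R.T@(np.array(pos)-s['position'])).round(4),'rot',np.degrees(Ro.from_matrix(R.T@Rd(np.radians(yaw_deg))).as_rotvec()).round(2))
E
python3 -c "
from h import *
go([.5,-.2,.35],90)"
```

```text
t 2.12 pos [ 0.3857 -0.3423  0.3106] F [ 0.1 -0.7  0.2] grip 0.0 op 87.2 yaw 73.15
shift [ 0.1693  0.0681 -0.0394] rot [  0.02   0.02 -16.85]
```

Request:
{"api": "play_rows", "payload": {
  "motion": [
    [[0.169,0.068,-0.039,0,0,-16.85],[0.169,0.068,-0.039,0,0,-16.85],[0.169,0.068,-0.039,0,0,-16.85],[0.169,0.068,-0.039,0,0,-16.85],[0.169,0.068,-0.039,0,0,-16.85],[0.169,0.068,-0.039,0,0,-16.85]]
  ]
}}

```text
time_s: 2.62
position: [0.5024, -0.1994, 0.3503]
tcp_rot: [[-0.0, 1.0, 0.004], [1.0, 0.0, -0.0], [-0.0, 0.004, -1.0]]
force: [-0.6, -0.6, 0.2]
opening: 1.0
grasp_force: 0.0
```

Run:
```python
from h import *
go([.5,-.2,.35],90)
c=imaging.capture('wrist');save('wrist1',c)
for k in ['cartridge','cap','knob','wheel','press','spare']:
    print(k,[(np.round(r['at'],3).tolist(),round(r['confidence'],2),proj(c,r['at']).round().tolist()) for r in finder.recognise('wrist',k)])
cv2.imwrite('pics/w1.png',cv2.resize(c['frame'][:,:,::-1],None,fx=1.25,fy=1.25,interpolation=2))
```

```text
t 2.62 pos [ 0.5024 -0.1994  0.3503] F [-0.6 -0.6  0.2] grip 0.0 op 87.0 yaw 90.0
shift [-0.0006 -0.0024  0.0003] rot [0.21 0.02 0.  ]
cartridge [([0.514, -0.313, 0.037], 0.84, [321.0, 232.0]), ([0.62, -0.302, 0.033], 0.73, [387.0, 224.0]), ([0.435, -0.251, 0.036], 0.63, [270.0, 194.0]), ([0.413, -0.34, 0.023], 0.58, [260.0, 244.0]), ([0.459, -0.455, 0.016], 0.49, [290.0, 302.0])]
cap [([0.514, -0.3, 0.026], 0.58, [321.0, 222.0]), ([0.456, -0.229, 0.028], 0.56, [284.0, 179.0])]
knob []
wheel [([0.542, -0.073, 0.017], 0.33, [341.0, 73.0])]
press [([0.539, -0.072, 0.017], 0.95, [338.0, 73.0]), ([0.514, -0.296, 0.032], 0.3, [321.0, 220.0])]
spare [([0.624, -0.305, 0.03], 0.68, [389.0, 225.0])]
```

View pics/w1.png

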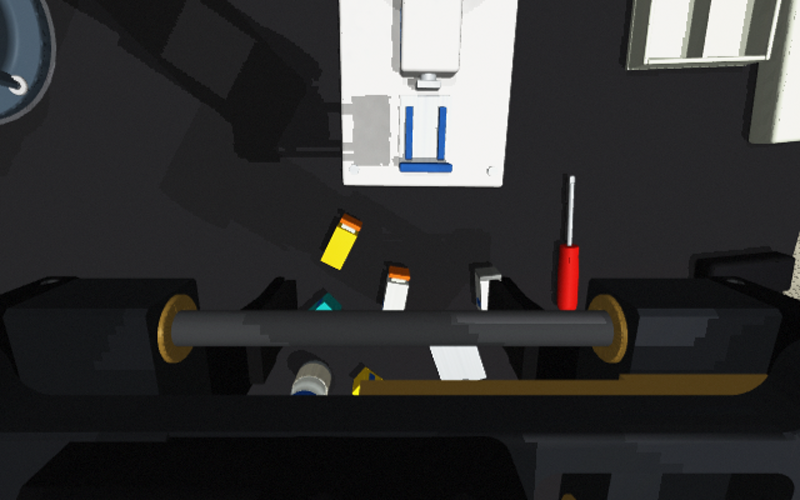

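Run:
```python
from h import *
c=imaging.capture('wrist')
f=c['frame'].astype(int)
blue=((f[:,:,2]>f[:,:,0]+50)&(f[:,:,2]>f[:,:,1]+30)).astype(np.uint8); blue[160:]=0; blue[:,:250]=0
n,l,st,ce=cv2.connectedComponentsWithStats(blue)
print(st[1:].tolist())
for i in range(1,n):
    if st[i,4]<60: continue
    p=np.argwhere(l==i)[:,::-1]; r=cv2.minAreaRect(p.astype(np.float32)); print(r, ray(c,cv2.boxPoints(r),0.033).round(4).tolist())
o=finder.outline_of('wrist','press')[0]['pixels'].astype(np.uint8)
h=cv2.convexHull(np.argwhere(o)[:,::-1].astype(np.int32));a=cv2.approxPolyDP(h,3,True)[:,0];print(a.tolist(),ray(c,a,.018).round(3).tolist())
go([.51,-.40,.30],90)
b=c['frame'][60:160,260:420,::-1]; cv2.imwrite('pics/nest1.png',cv2.resize(b,None,fx=5,fy=5,interpolation=2))
```

```text
[[327, 82, 6, 43, 216], [354, 82, 7, 43, 225], [323, 127, 42, 8, 328]]
((329.5, 103.0), (42.0, 5.0), 90.0) [[0.5173, -0.0913, 0.033], [0.5244, -0.0913, 0.033], [0.5249, -0.1495, 0.033], [0.5175, -0.1494, 0.033]]
((356.4808654785156, 102.9792251586914), (5.35571813583374, 42.20625305175781), 2.2906100749969482) [[0.5556, -0.1497, 0.033], [0.5566, -0.0913, 0.033], [0.5642, -0.0916, 0.033], [0.5635, -0.15, 0.033]]
((343.5, 130.5), (7.0, 41.0), 90.0) [[0.5116, -0.1537, 0.033], [0.572, -0.1542, 0.033], [0.5723, -0.1643, 0.033], [0.5116, -0.1638, 0.033]]
[[415, 0], [404, 144], [278, 145], [273, 0]] [[0.639, 0.016, 0.018], [0.637, -0.181, 0.018], [0.443, -0.181, 0.018], [0.443, 0.017, 0.018]]
t 3.07 pos [ 0.4991 -0.2036  0.3487] F [-0.3  0.2  0.1] grip 0.0 op 87.1 yaw 89.57
shift [-0.1964  0.0124  0.0486] rot [-0.03 -0.01 -0.43]
```

View pics/nest1.png

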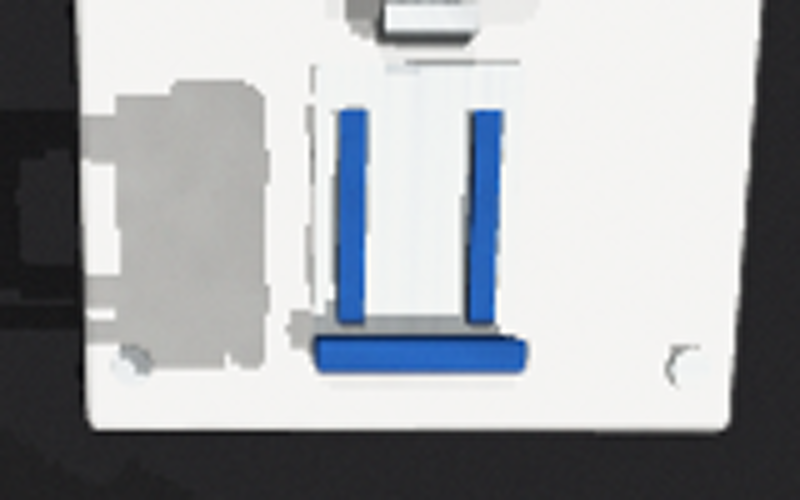

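Request:
{"api": "play_rows", "payload": {
  "motion": [
    [[-0.196,0.012,0.048,0,0,0],[-0.196,0.012,0.048,0,0,0],[-0.196,0.012,0.048,0,0,0],[-0.196,0.012,0.048,0,0,0],[-0.196,0.012,0.048,0,0,0],[-0.196,0.012,0.048,0,0,0],[-0.196,0.012,0.048,0,0,0],[-0.196,0.012,0.048,0,0,0]]
  ]
}}

```text
time_s: 3.73
position: [0.51, -0.3986, 0.3004]
tcp_rot: [[0.007, 1.0, -0.001], [1.0, -0.007, 0.002], [0.002, -0.001, -1.0]]
force: [-0.3, 0.5, -0.0]
opening: 0.998
grasp_force: 0.0
```

Run:
```python
from h import *
go([.51,-.40,.30],90)
for i in range(4):
    c=imaging.capture('wrist'); s=bot.read_state()
    print(np.round(s['position'],4), (-c['R'].T@c['t']).round(4),np.degrees(np.arctan2(s['tcp_rot'][1][0],s['tcp_rot'][0][0])))
save('wrist2',c); np.savez('w2',**c)
for k in ['cartridge','cap']:
    print(k,[(np.round(r['at'],3).tolist(),round(r['confidence'],2),proj(c,r['at']).round().tolist()) for r in finder.recognise('wrist',k)])
x=np.array([.512,-.32,.03]);u,v=proj(c,x).astype(int);print(u,v)
b=c['frame'][max(0,v-60):v+60,u-80:u+80,::-1]; cv2.imwrite('pics/cart.png',cv2.resize(b,None,fx=5,fy=5,interpolation=2))
```

```text
t 3.73 pos [ 0.51   -0.3986  0.3004] F [-0.3  0.5 -0. ] grip 0.0 op 86.8 yaw 89.61
shift [-0.0014  0.      0.0004] rot [-0.04 -0.09 -0.39]
[ 0.5103 -0.3979  0.301 ] [ 0.5094 -0.3298  0.4454] 89.68146875881811
[ 0.5106 -0.3976  0.3014] [ 0.5096 -0.329   0.4459] 89.72859319533194
[ 0.5108 -0.3974  0.3016] [ 0.5098 -0.3286  0.4463] 89.75090747370729
[ 0.5109 -0.3974  0.3018] [ 0.5099 -0.3284  0.4465] 89.76754018622547
cartridge [([0.4, -0.359, 0.035], 0.77, [231.0, 138.0]), ([0.436, -0.258, 0.037], 0.72, [254.0, 55.0]), ([0.476, -0.471, 0.034], 0.66, [290.0, 218.0]), ([0.509, -0.326, 0.035], 0.59, [313.0, 111.0]), ([0.394, -0.449, 0.076], 0.4, [223.0, 212.0])]
cap [([0.502, -0.49, 0.031], 0.71, [308.0, 229.0]), ([0.456, -0.234, 0.031], 0.68, [270.0, 35.0]), ([0.512, -0.302, 0.033], 0.66, [315.0, 93.0]), ([0.384, -0.379, 0.03], 0.59, [221.0, 152.0])]
315 107
```

View pics/cart.png

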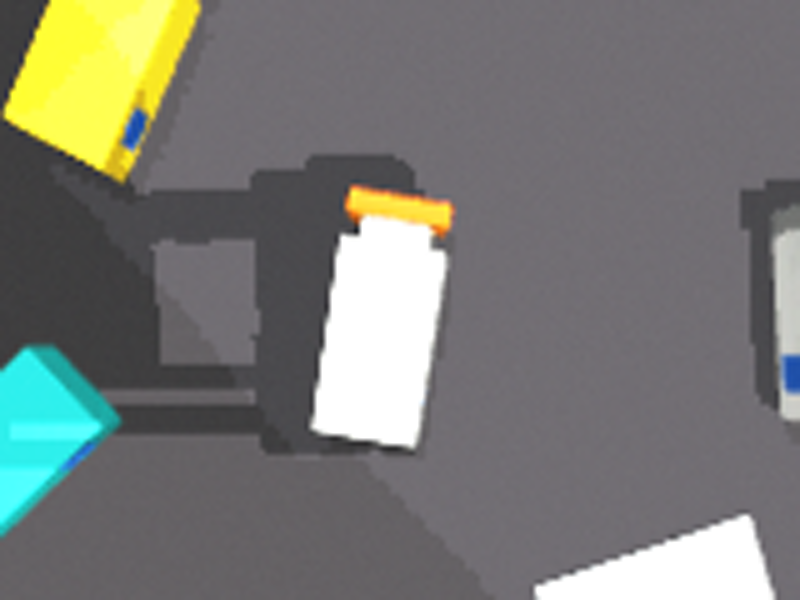

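Run:
```python
from h import *
c=dict(np.load('w2.npz'));f=c['frame'].astype(int)
m=(f.min(2)>200).astype(np.uint8); m[:,:290]=0;m[:,340:]=0;m[140:]=0;m[:80]=0
m=cv2.morphologyEx(m,cv2.MORPH_OPEN,np.ones((2,2)))
n,l,st,ce=cv2.connectedComponentsWithStats(m);print(st)
i=1+st[1:,4].argmax();p=np.argwhere(l==i)[:,::-1]
p=p[p[:,1]>94]
w=ray(c,p,.034)[:,:2].astype(np.float32)
r=cv2.minAreaRect(w*1000);print(r,cv2.boxPoints(r).round(1).tolist())
o=((f[:,:,0]>200)&(f[:,:,2]<110)&(f[:,:,1]<220)); o[:80]=0;o[:,:300]=0;o[110:]=0;o[:,345:]=0
q=np.argwhere(o)[:,::-1];print(len(q),ray(c,[q.mean(0)],.034))
go([.51,-.325,.028],90)
```

```text
[[     0      0    640    400 255088]
 [   299     91     26     46    912]]
((507.1814270019531, -330.0564270019531), (53.104896545410156, 27.79556655883789), 80.3675308227539) [[489.0, -353.8999938964844], [516.4000244140625, -358.6000061035156], [525.2999877929688, -306.20001220703125], [497.8999938964844, -301.6000061035156]]
46 [[ 0.51148829 -0.29687267  0.034     ]]
t 4.03 pos [ 0.511  -0.3976  0.3017] F [0.9 0.7 0.6] grip 0.0 op 87.5 yaw 89.77
shift [ 0.0728 -0.0014  0.2737] rot [ 0.04  0.03 -0.23]
```

Request:
{"api": "play_rows", "payload": {
  "motion": [
    [[0.0655,-0.004,0.2,0,0,9.4],[0.0655,-0.004,0.2,0,0,9.4],[0.0655,-0.004,0.2,0,0,9.4],[0.0655,-0.004,0.2,0,0,9.4],[0.0655,-0.004,0.2,0,0,9.4],[0.0655,-0.004,0.2,0,0,9.4],[0.0655,-0.004,0.2,0,0,9.4],[0.0655,-0.004,0.2,0,0,9.4]]
  ],
  "fingers": 0.06
}}

```text
time_s: 4.7
position: [0.5086, -0.3346, 0.1029]
tcp_rot: [[0.168, 0.986, 0.003], [0.986, -0.168, -0.003], [-0.003, 0.003, -1.0]]
force: [0.1, -0.9, 0.8]
opening: 0.693
grasp_force: 0.0
```

Run:
```python
from h import *
go([.507,-.332,.029],80.4)
```

```text
t 4.7 pos [ 0.5086 -0.3346  0.1029] F [ 0.1 -0.9  0.8] grip 0.0 op 60.3 yaw 80.32
shift [ 0.0025 -0.0023  0.0739] rot [ 0.2   0.15 -0.08]
```

Request:
{"api": "play_rows", "payload": {
  "motion": [
    [[0.001,-0.001,0.03,0,0,0],[0.001,-0.001,0.055,0,0,0],[0.001,-0.001,0.068,0,0,0],[0.001,-0.001,0.072,0,0,0],[0.001,-0.001,0.072,0,0,0],[0.001,-0.001,0.072,0,0,0]]
  ]
}}

```text
time_s: 5.2
position: [0.5073, -0.3334, 0.0306]
tcp_rot: [[0.169, 0.986, 0.003], [0.986, -0.169, -0.002], [-0.002, 0.003, -1.0]]
force: [-0.2, 0.6, 0.6]
opening: 0.688
grasp_force: 0.0
```

Run:
```python
from h import *
c=imaging.capture('wrist')
go([.507,-.332,.029],80.4)
```

```text
t 5.25 pos [ 0.5073 -0.3333  0.0308] F [-0.   0.7  0.1] grip 0.0 op 59.9 yaw 80.27
shift [ 0.0012 -0.0006  0.0018] rot [ 0.18  0.12 -0.13]
```

Request:
{"api": "play_rows", "payload": {
  "motion": [
    [[0,0,0,0,0,0],[0,0,0,0,0,0],[0,0,0,0,0,0],[0,0,0,0,0,0],[0,0,0,0,0,0],[0,0,0,0,0,0]]
  ],
  "fingers": 0.0
}}

```text
time_s: 5.75
position: [0.5062, -0.332, 0.029]
tcp_rot: [[0.169, 0.986, 0.0], [0.986, -0.169, -0.0], [-0.0, 0.0, -1.0]]
force: [0.6, 0.3, -0.3]
opening: 0.318
grasp_force: 3.4
```

Request:
{"api": "play_rows", "payload": {
  "motion": [
    [[0,0,-0.01,0,0,0],[0,0,-0.04,0,0,0],[0,0,-0.08,0,0,0],[0,0,-0.1,0,0,0],[0,0,-0.1,0,0,0]]
  ]
}}

```text
time_s: 6.17
position: [0.5088, -0.3343, 0.1346]
tcp_rot: [[0.169, 0.986, 0.008], [0.986, -0.169, -0.007], [-0.006, 0.009, -1.0]]
force: [0.9, -1.0, -1.0]
opening: 0.319
grasp_force: 30.0
```

Run:
```python
from h import *
go([.5405,-.122,.13],90)
c=imaging.capture('wrist')
cv2.imwrite('pics/grasp.png',cv2.resize(c['frame'][100:300,210:430,::-1],None,fx=3,fy=3,interpolation=2))
```

```text
t 6.17 pos [ 0.5088 -0.3343  0.1346] F [ 0.9 -1.  -1. ] grip 30.0 op 27.8 yaw 80.3
shift [ 0.2146 -0.0046  0.0033] rot [ 0.48  0.38 -9.7 ]
```

View pics/grasp.png

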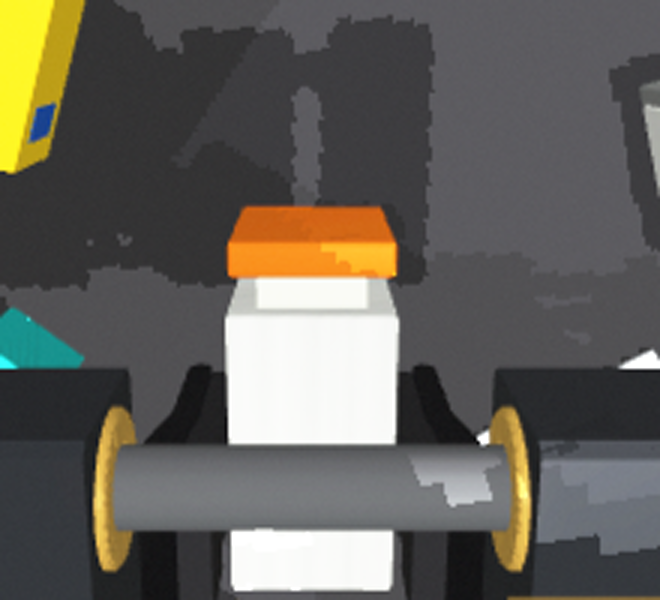

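Request:
{"api": "play_rows", "payload": {
  "motion": [
    [[0.02,0,0.002,0,0,-2],[0.055,-0.001,0.002,0,0,-5],[0.095,-0.002,0.002,0,0,-9.6],[0.135,-0.003,0.002,0,0,-9.6],[0.17,-0.003,0.002,0,0,-9.6],[0.2,-0.003,0.002,0,0,-9.6],[0.212,-0.003,0.002,0,0,-9.6],[0.212,-0.003,0.002,0,0,-9.6]]
  ]
}}

```text
time_s: 6.88
position: [0.5377, -0.1191, 0.1256]
tcp_rot: [[-0.002, 1.0, -0.004], [1.0, 0.002, 0.002], [0.002, -0.004, -1.0]]
force: [-1.0, -0.3, -1.2]
opening: 0.322
grasp_force: 30.0
```

Request:
{"api": "play_rows", "payload": {
  "motion": [
    [[0,0,0,0,0,0],[0,0,0,0,0,0],[0,0,0,0,0,0],[0,0,0,0,0,0]]
  ]
}}

```text
time_s: 7.22
position: [0.539, -0.1241, 0.1268]
tcp_rot: [[0.004, 1.0, 0.0], [1.0, -0.004, -0.0], [-0.0, 0.0, -1.0]]
force: [-0.4, 0.1, -1.6]
opening: 0.317
grasp_force: 30.0
```

Run:
```python
from h import *
c=imaging.capture('wrist');s=bot.read_state();np.savez('w3',**c)
go([.5405,-.122,.08],90)
f=c['frame'].astype(int)
blue=((f[:,:,2]>f[:,:,0]+50)&(f[:,:,2]>f[:,:,1]+30)).astype(np.uint8)
n,l,st,ce=cv2.connectedComponentsWithStats(blue)
print([q for q in st[1:].tolist() if q[4]>15])
b=c['frame'][60:340,160:480,::-1]; cv2.imwrite('pics/abv.png',cv2.resize(b,None,fx=2.1,fy=2.1,interpolation=2))
```

```text
t 7.27 pos [ 0.5389 -0.124   0.1268] F [ 0.3 -0.1 -0.5] grip 30.0 op 27.6 yaw 89.77
shift [0.002  0.0016 0.0468] rot [ 0.    0.01 -0.23]
[[289, 160, 10, 12, 91], [338, 160, 10, 64, 327]]
```

View pics/abv.png

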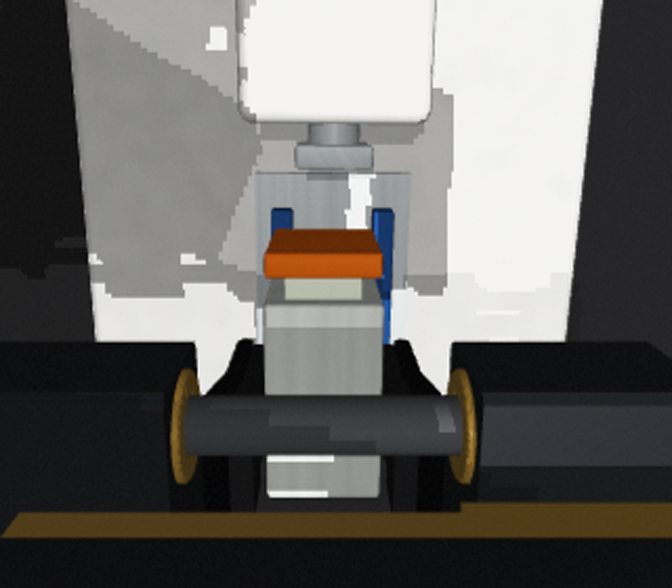

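Run:
```python
from h import *
c=dict(np.load('w3.npz'));f=c['frame'].astype(int)
blue=((f[:,:,2]>f[:,:,0]+50)&(f[:,:,2]>f[:,:,1]+30))
for v in range(161,172,2):
    x=np.where(blue[v,280:360])[0]+280; L=x[x<318];Rr=x[x>318]
    if len(L)and len(Rr):print(v,L.min(),L.max(),Rr.min(),Rr.max(),ray(c,[[L.min(),v+.5],[Rr.max()+1,v+.5]],.033)[:,0].round(4), ray(c,[[318,v+.5]],.033)[0,1].round(4))
# cap & block
z=.1268+.005
org=(f[:,:,0]>f[:,:,2]+60)&(f[:,:,0]>90);org[:, :270]=0;org[:,360:]=0;org[:160]=0;org[200:]=0
p=np.argwhere(org);print(p.min(0),p.max(0))
for v in (170,176,180,184,188,190):
    x=np.where(org[v])[0]
    if len(x):print(v,x.min(),x.max(),ray(c,[[x.min(),v+.5],[x.max()+1,v+.5]],z).round(4)[:,:2].tolist())
g=f.sum(2)
for v in (212,225,235):
    r=np.diff(g[v,270:360]);print(v,[(i+271,int(r[i])) for i in np.argsort(-abs(r))[:6]])
for v in (202.5,205.5): print(ray(c,[[314,v]],z))
print(ray(c,[[285.7,225],[342.4,225]],z))
```

```text
161 289 298 338 346 [0.5186 0.5642] -0.0914
163 289 298 338 346 [0.5186 0.5642] -0.093
165 289 298 338 346 [0.5186 0.5642] -0.0946
167 289 298 338 346 [0.5185 0.5643] -0.0962
169 289 290 338 346 [0.5185 0.5643] -0.0978
171 289 289 338 346 [0.5184 0.5644] -0.0994
[169 286] [192 341]
170 291 336 [[0.5275, -0.0805], [0.5488, -0.0806]]
176 288 339 [[0.526, -0.0833], [0.5503, -0.0834]]
180 286 340 [[0.5251, -0.0852], [0.5508, -0.0853]]
184 286 341 [[0.525, -0.0871], [0.5513, -0.0873]]
188 286 341 [[0.525, -0.0891], [0.5513, -0.0892]]
190 286 341 [[0.5249, -0.09], [0.5513, -0.0902]]
212 [(np.int64(346), 404), (np.int64(285), -245), (np.int64(281), -241), (np.int64(342), -133), (np.int64(287), 126), (np.int64(283), 95)]
225 [(np.int64(356), 630), (np.int64(272), -509), (np.int64(342), -240), (np.int64(286), 237), (np.int64(273), -153), (np.int64(285), 114)]
235 [(np.int64(342), -294), (np.int64(286), 284), (np.int64(359), 131), (np.int64(343), -74), (np.int64(285), 60), (np.int64(287), 55)]
[[ 0.53810932 -0.09600097  0.1318    ]]
[[ 0.53810319 -0.09749341  0.1318    ]]
[[ 0.52431279 -0.10732671  0.1318    ]
 [ 0.5518609  -0.10744931  0.1318    ]]
```

Request:
{"api": "play_rows", "payload": {
  "motion": [
    [[0,0.0032,0.01,0,0,-0.2],[0,0.0032,0.03,0,0,-0.2],[0,0.0032,0.05,0,0,-0.2],[0,0.0032,0.058,0,0,-0.2],[0,0.0032,0.058,0,0,-0.2],[0,0.0032,0.058,0,0,-0.2],[0,0.0032,0.058,0,0,-0.2],[0,0.0032,0.058,0,0,-0.2]]
  ]
}}

```text
time_s: 7.93
position: [0.5429, -0.1229, 0.0698]
tcp_rot: [[-0.001, 1.0, 0.002], [1.0, 0.001, -0.001], [-0.001, 0.002, -1.0]]
force: [-0.1, -0.2, -1.3]
opening: 0.316
grasp_force: 30.0
```

Run:
```python
from h import *
c=imaging.capture('wrist');s=bot.read_state();np.savez('w4',**c)
go([.542,-.124,.053],90)
f=c['frame'].astype(int); z=s['position'][2]+.005
blue=((f[:,:,2]>f[:,:,0]+50)&(f[:,:,2]>f[:,:,1]+30)); 
for v in range(110,200,4):
    x=np.where(blue[v,270:370])[0]+270; L=x[x<314];Rr=x[x>314]
    if len(L)and len(Rr):print(v,L.min(),L.max(),Rr.min(),Rr.max(),ray(c,[[L.min(),v+.5],[Rr.max()+1,v+.5]],.033)[:,0].round(4), ray(c,[[318,v+.5]],.033)[0,1].round(4))
g=f.sum(2)
for v in (225,235):
    r=np.diff(g[v,270:360]);print(v,[(int(i)+271,int(r[i])) for i in np.argsort(-abs(r))[:6]])
print(ray(c,[[286,230],[342,230]],z))
cv2.imwrite('pics/ab2.png',cv2.resize(c['frame'][100:260,220:420,::-1],None,fx=4,fy=3.7,interpolation=2))
```

```text
t 7.98 pos [ 0.5429 -0.1229  0.0699] F [ 0.2 -0.3 -0.7] grip 30.0 op 27.8 yaw 90.09
shift [-0.0011 -0.001   0.0169] rot [0.11 0.05 0.09]
178 276 286 341 350 [0.5191 0.5645] -0.0919
182 276 284 343 350 [0.519  0.5646] -0.0944
186 276 284 343 350 [0.5189 0.5647] -0.0969
190 276 284 343 349 [0.5188 0.5642] -0.0994
194 276 287 339 349 [0.5188 0.5643] -0.1019
198 276 286 341 349 [0.5187 0.5643] -0.1045
225 [(356, 304), (272, -284), (342, -247), (286, 245), (285, 122), (343, -116)]
235 [(342, -295), (286, 278), (359, 119), (343, -74), (285, 71), (287, 64)]
[[ 0.52834341 -0.10874056  0.07492086]
 [ 0.55566369 -0.10872865  0.07492086]]
```

View pics/ab2.png

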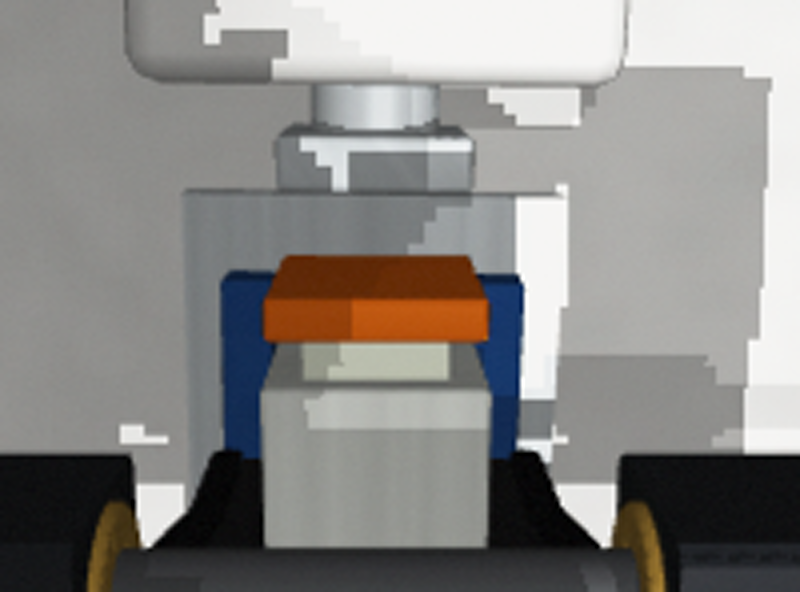

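Request:
{"api": "play_rows", "payload": {
  "motion": [
    [[0,-0.0003,0.003,0,0,0],[0,-0.0003,0.006,0,0,0],[0,-0.0003,0.008,0,0,0],[0,-0.0003,0.01,0,0,0],[0,-0.0003,0.012,0,0,0],[0,-0.0003,0.014,0,0,0],[0,-0.0003,0.0145,0,0,0],[0,-0.0003,0.0145,0,0,0]]
  ]
}}

```text
time_s: 8.65
position: [0.5417, -0.1225, 0.0541]
tcp_rot: [[-0.001, 1.0, -0.001], [1.0, 0.001, 0.0], [0.0, -0.001, -1.0]]
force: [0.6, 0.3, -1.4]
opening: 0.32
grasp_force: 30.0
```

Request:
{"api": "play_rows", "payload": {
  "motion": [
    [[0,0,0.001,0,0,0],[0,0,0.0015,0,0,0],[0,0,0.0015,0,0,0],[0,0,0.0015,0,0,0]]
  ]
}}

```text
time_s: 8.98
position: [0.542, -0.1226, 0.053]
tcp_rot: [[-0.001, 1.0, 0.0], [1.0, 0.001, -0.0], [-0.0, 0.0, -1.0]]
force: [-0.1, 0.0, -1.6]
opening: 0.32
grasp_force: 30.0
```

Request:
{"api": "play_rows", "payload": {
  "motion": [
    [[0,0,0,0,0,0],[0,0,0,0,0,0],[0,0,0,0,0,0],[0,0,0,0,0,0]]
  ],
  "fingers": 0.044
}}

```text
time_s: 9.32
position: [0.542, -0.1226, 0.053]
tcp_rot: [[-0.001, 1.0, 0.0], [1.0, 0.001, -0.0], [-0.0, 0.0, -1.0]]
force: [0.5, -0.5, 0.4]
opening: 0.486
grasp_force: 0.0
```

Request:
{"api": "play_rows", "payload": {
  "motion": [
    [[0,0,-0.01,0,0,0],[0,0,-0.04,0,0,0],[0,0,-0.08,0,0,0],[0,0,-0.12,0,0,0],[0,0,-0.16,0,0,0],[0,0,-0.19,0,0,0],[0,0,-0.2,0,0,0],[0,0,-0.2,0,0,0]]
  ]
}}

```text
time_s: 9.98
position: [0.5436, -0.1232, 0.257]
tcp_rot: [[-0.002, 1.0, 0.008], [1.0, 0.002, -0.003], [-0.003, 0.008, -1.0]]
force: [0.9, -1.0, 0.1]
opening: 0.507
grasp_force: 0.0
```

Run:
```python
from h import *
c=imaging.capture('wrist');np.savez('w5',**c);save('w5',c)
go([.545,.04,.30],90)
for k in ['cartridge','cap','knob','wheel','press','flask']:
    print(k,[(np.round(r['at'],3).tolist(),round(r['confidence'],2),proj(c,r['at']).round().tolist()) for r in finder.recognise('wrist',k)])
```

```text
t 10.03 pos [ 0.5422 -0.1226  0.2544] F [-0.6 -0.1 -0.6] grip 0.0 op 44.0 yaw 90.09
shift [ 0.1626  0.0032 -0.0458] rot [0.16 0.07 0.09]
cartridge [([0.547, -0.114, 0.055], 0.74, [316.0, 167.0]), ([0.729, -0.186, 0.015], 0.35, [451.0, 215.0])]
cap [([0.542, -0.09, 0.054], 0.8, [312.0, 146.0]), ([0.449, -0.224, 0.017], 0.46, [243.0, 242.0])]
knob []
wheel [([0.54, 0.03, 0.108], 0.84, [310.0, 12.0])]
press [([0.543, -0.047, 0.016], 0.62, [312.0, 107.0]), ([0.723, -0.186, 0.015], 0.21, [447.0, 216.0])]
flask [([0.547, -0.111, 0.06], 0.16, [316.0, 165.0])]
```

Request:
{"api": "play_rows", "payload": {
  "motion": [
    [[0.14,0.013,-0.066,0,0,0],[0.14,0.013,-0.066,0,0,0],[0.14,0.013,-0.066,0,0,0],[0.14,0.013,-0.066,0,0,0],[0.14,0.013,-0.066,0,0,0],[0.14,0.013,-0.066,0,0,0],[0.14,0.013,-0.066,0,0,0],[0.14,0.013,-0.066,0,0,0]]
  ]
}}

```text
time_s: 11.0
position: [0.554, 0.0164, 0.3175]
tcp_rot: [[-0.0, 1.0, -0.003], [1.0, 0.0, -0.0], [-0.0, -0.003, -1.0]]
force: [-0.4, 0.0, 0.1]
opening: 0.509
grasp_force: 0.0
```

Run:
```python
from h import *
for i in range(4): c=imaging.capture('wrist')
np.savez('w6',**c);save('w6',c)
go([.545,.02,.32],90)
for k in ['knob','wheel','spindle']:
    print(k,[(np.round(r['at'],3).tolist(),round(r['confidence'],2),proj(c,r['at']).round().tolist()) for r in finder.recognise('wrist',k)])
cv2.imwrite('pics/w6b.png',cv2.resize(c['frame'][0:240,150:490,::-1],None,fx=2.35,fy=2.35,interpolation=2))
```

```text
t 11.2 pos [0.5545 0.0164 0.3182] F [-0.6  0.2  0.2] grip 0.0 op 44.3 yaw 89.98
shift [ 0.0036 -0.0095 -0.0018] rot [-0.08 -0.01 -0.02]
knob [([0.571, 0.152, 0.158], 0.81, [333.0, 38.0]), ([0.541, -0.086, 0.052], 0.53, [306.0, 236.0])]
wheel [([0.54, 0.11, 0.111], 0.78, [301.0, 91.0])]
spindle [([0.556, -0.029, 0.017], 0.74, [316.0, 192.0]), ([0.577, 0.15, 0.155], 0.63, [339.0, 41.0])]
```

View pics/w6b.png

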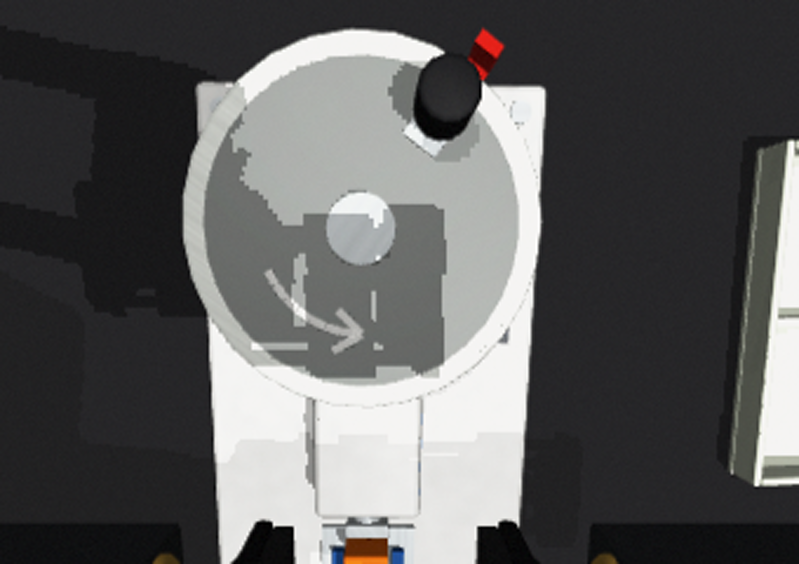

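Run:
```python
from h import *
from scipy.optimize import least_squares
c=dict(np.load('w6.npz'));f=c['frame'].astype(np.float32);g=cv2.GaussianBlur(f.mean(2),(3,3),0)
def fit(w):
    F=lambda p:np.hypot(w[:,0]-p[0],w[:,1]-p[1])-p[2]
    s=least_squares(F,[*w[:,:2].mean(0),.07],loss='soft_l1',f_scale=.0005);return s.x.round(4),np.median(abs(F(s.x))).round(5)
def rays(cx,r0,r1,z,pick):
    pts=[]
    for a in np.radians(np.arange(0,360,3)):
        rr=np.arange(r0,r1,.25);u=c0[0]+rr*np.cos(a);v=c0[1]+rr*np.sin(a)
        p=cv2.remap(g,u[None].astype(np.float32),v[None].astype(np.float32),1)[0]
        d=np.gradient(p);i=pick(d)
        if abs(d[i])>4 and v[i]>1: pts.append((u[i]+.5,v[i]+.5))
    w=ray(c,pts,z);return len(pts),fit(w),w
c0=(303.5,97)
n,r,w=rays(c0,60,75,.110,lambda d:d.argmax());print('inner',n,r)
n,r,w=rays(c0,70,86,.110,lambda d:d.argmin());print('outer',n,r)
n,r,w=rays(c0,9,20,.116,lambda d:abs(d).argmax());print('hub',n,r)
# knob mask
k=(f.max(2)<70);k[:15]=0;k[65:]=0;k[:,:320]=0;k[:,360:]=0
n,l,st,ce=cv2.connectedComponentsWithStats(k.astype(np.uint8));print(st.tolist())
print('camera',-c['R'].T@c['t'], bot.read_state()['position'])
o=finder.outline_of('wrist','knob')
for q in o: print(q['confidence'],cv2.boundingRect(q['pixels'].astype(np.uint8)),np.argwhere(q['pixels']).mean(0))
red=(f[:,:,0]>f[:,:,1]+80)&(f[:,:,2]<90);red[60:]=0;p=np.argwhere(red);print('red',p.mean(0),p.min(0),p.max(0),ray(c,[p.mean(0)[::-1]],.11))
```

```text
inner 113 (array([0.5421, 0.1025, 0.0737]), np.float64(0.00029))
outer 78 (array([0.5427, 0.1019, 0.0844]), np.float64(0.0005))
hub 120 (array([0.5421, 0.1024, 0.0158]), np.float64(0.00018))
[[0, 0, 640, 400, 254951], [325, 15, 35, 45, 1049]]
camera [0.55354949 0.08529094 0.46283714] [0.55465568 0.0168776  0.31871761]
0.71 (326, 23, 28, 37) [ 40.87795766 339.39975093]
red [ 20.61320755 357.        ] [ 12 349] [ 33 363] [[0.59799236 0.17869192 0.11      ]]
```

Run:
```python
from h import *
from scipy.optimize import minimize
c=dict(np.load('w6.npz'));f=c['frame'].astype(int)
k=(f.max(2)<60)
k[:15]=0;k[65:]=0;k[:,:325]=0;k[:,356:]=0
a=np.linspace(0,2*np.pi,60)
def sil(x,y):
    P=np.concatenate([np.c_[x+.013*np.cos(a),y+.013*np.sin(a),0*a+z] for z in(.114,.158)])
    h=cv2.convexHull((proj(c,P)*16-8).astype(np.int32));m=np.zeros((400,640),np.uint8);cv2.fillPoly(m,[h],1,shift=4);return m>0
# grey shadow vs. black: only dark px
m0=finder.outline_of('wrist','knob')
print(k.sum())
best=[]
for x in np.arange(.565,.595,.0005):
    for y in np.arange(.13,.17,.0005):
        s=sil(x,y);best.append(((s&k).sum()/(s|k).sum(),x,y))
best.sort(reverse=True);print(np.round(best[:5],4))
_,x,y=best[0];d=np.array([x-.5422,y-.1023]);print(np.hypot(*d),np.degrees(np.arctan2(d[1],d[0])))
```

```text
977
[[0.8018 0.579  0.1545]
 [0.7963 0.5795 0.1545]
 [0.7951 0.579  0.1555]
 [0.7947 0.579  0.155 ]
 [0.7941 0.5795 0.154 ]]
0.0638676757053197 54.81689658641657
```

Request:
{"api": "play_rows", "payload": {
  "motion": [
    [[0.136,0.0243,0.098,0,0,35.5],[0.136,0.0243,0.098,0,0,35.5],[0.136,0.0243,0.098,0,0,35.5],[0.136,0.0243,0.098,0,0,35.5],[0.136,0.0243,0.098,0,0,35.5],[0.136,0.0243,0.098,0,0,35.5],[0.136,0.0243,0.098,0,0,35.5],[0.136,0.0243,0.098,0,0,35.5]]
  ]
}}

```text
time_s: 12.12
position: [0.5794, 0.1528, 0.2218]
tcp_rot: [[0.578, 0.816, 0.002], [0.816, -0.578, -0.0], [0.001, 0.001, -1.0]]
force: [0.1, -0.3, 0.5]
opening: 0.508
grasp_force: 0.0
```

Run:
```python
from h import *
for i in range(3): c=imaging.capture('wrist')
np.savez('w7',**c);save('w7',c)
go([.579,.153,.138],54.5)
print('knob',[(np.round(r['at'],3).tolist(),round(r['confidence'],2),proj(c,r['at']).round().tolist()) for r in finder.recognise('wrist','knob')])
print('where knob axis should be',proj(c,[[.5782,.1528,.158],[.5782,.1528,.114]]))
f=c['frame'].astype(np.float32);g=cv2.GaussianBlur(f.mean(2),(3,3),0)
c0=proj(c,[.5422,.1023,.116]);print(c0)
cv2.imwrite('pics/w7b.png',cv2.resize(c['frame'][100:380,170:470,::-1],None,fx=2.1,fy=2.1,interpolation=2))
```

```text
t 12.27 pos [0.5794 0.1524 0.2221] F [ 0.4 -0.1 -0. ] grip 0.0 op 43.9 yaw 54.56
shift [ 0.0001 -0.0008  0.0841] rot [ 0.1  -0.07  0.06]
knob [([0.577, 0.161, 0.155], 0.93, [304.0, 204.0])]
where knob axis should be [[312.61082883 212.96950165]
 [312.66045563 196.92581154]]
[312.63952318 263.78854963]
```

View pics/w7b.png

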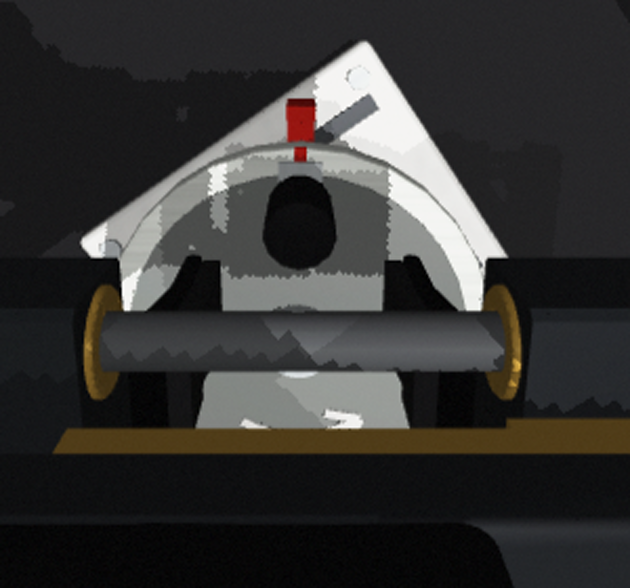

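Request:
{"api": "play_rows", "payload": {
  "motion": [
    [[0.0003,-0.0007,0.02,0,0,0],[0.0003,-0.0007,0.045,0,0,0],[0.0003,-0.0007,0.065,0,0,0],[0.0003,-0.0007,0.078,0,0,0],[0.0003,-0.0007,0.083,0,0,0],[0.0003,-0.0007,0.083,0,0,0],[0.0003,-0.0007,0.083,0,0,0],[0.0003,-0.0007,0.083,0,0,0]]
  ]
}}

```text
time_s: 12.98
position: [0.5794, 0.154, 0.1392]
tcp_rot: [[0.58, 0.815, 0.003], [0.815, -0.58, 0.0], [0.002, 0.002, -1.0]]
force: [0.1, 0.8, -0.8]
opening: 0.501
grasp_force: 0.0
```

Request:
{"api": "play_rows", "payload": {
  "motion": [
    [[0,0,0,0,0,0],[0,0,0,0,0,0],[0,0,0,0,0,0]]
  ]
}}

```text
time_s: 13.23
position: [0.5788, 0.1542, 0.1387]
tcp_rot: [[0.579, 0.815, 0.001], [0.815, -0.579, 0.0], [0.001, 0.001, -1.0]]
force: [-0.1, 0.2, 0.7]
opening: 0.508
grasp_force: 0.0
```

Request:
{"api": "play_rows", "payload": {
  "motion": [
    [[0,0,0,0,0,0],[0,0,0,0,0,0],[0,0,0,0,0,0],[0,0,0,0,0,0],[0,0,0,0,0,0],[0,0,0,0,0,0],[0,0,0,0,0,0]]
  ],
  "fingers": 0.0
}}

```text
time_s: 13.82
position: [0.5785, 0.1542, 0.138]
tcp_rot: [[0.579, 0.815, 0.0], [0.815, -0.579, 0.0], [0.0, 0.0, -1.0]]
force: [-0.5, 0.2, 1.1]
opening: 0.287
grasp_force: 30.0
```

Run:
```python
from h import *
F=[];
for i in range(5):
    imaging.capture('wrist');F.append(bot.read_state()['force'])
print(np.mean(F,0),np.std(F,0))
go([.5791,.153,.138],54.5)
```

```text
[0.1476781  0.35173073 1.05811289] [0.28379436 0.20006544 0.57762922]
t 14.07 pos [0.5785 0.1542 0.138 ] F [0.1 0.2 0.6] grip 30.0 op 25.1 yaw 54.58
shift [-0.0006  0.0012  0.    ] rot [ 0.01 -0.01  0.08]
```

```bash
cat >> h.py <<'E'
def force(n=4):
    F=[]
    for i in range(n): imaging.capture('wrist'); F.append(bot.read_state()['force'])
    return np.mean(F,0)
def rows(phis,start,ex=0,ey=0,r=62,corr0=(0,0)):
    "rows mm: circle from commanded phi=start; ex,ey extra shift reached gradually"
    for i,p in enumerate(phis):
        a,b=np.radians(p),np.radians(start);k=(i+1)/len(phis)
        print(f"[{(r*(np.cos(a)-np.cos(b))+k*ex)/1000:.4f}, {(-r*(np.sin(a)-np.sin(b))+k*ey)/1000:.4f}, 0, 0, 0, 0],",end=' ')
    print()
P0=np.array([.5785,.1542,.138]);B=np.array([.15,.35,1.06])
def status(phi):
    F=force()-B;s=bot.read_state();R=Rd(np.radians(54.58));d=R.T@(np.array(s['position'])-P0)*1000;f=R.T@F
    q=np.arctan2(-d[1],d[0]+62);u=np.array([np.cos(q),-np.sin(q)]);t=np.array([-np.sin(q),-np.cos(q)])
    print('t',round(s['time_s'],2),'phi',np.degrees(q).round(2),'r',np.hypot(d[0]+62,d[1]).round(2),'z',d[2].round(2),'Fr',(f[:2]@u).round(2),'Ft',(f[:2]@t).round(2),'Fz',f[2].round(2),'grip',s['grasp_force'],'tool f',f.round(1))
E
python3 -c "
from h import *
rows([1,3,6,9,12,15,18,20],0)"
```

```text
[-0.0000, -0.0011, 0, 0, 0, 0], [-0.0001, -0.0032, 0, 0, 0, 0], [-0.0003, -0.0065, 0, 0, 0, 0], [-0.0008, -0.0097, 0, 0, 0, 0], [-0.0014, -0.0129, 0, 0, 0, 0], [-0.0021, -0.0160, 0, 0, 0, 0], [-0.0030, -0.0192, 0, 0, 0, 0], [-0.0037, -0.0212, 0, 0, 0, 0],
```

Request:
{"api": "play_rows", "payload": {
  "motion": [
    [[0,-0.0011,0,0,0,0],[-0.0001,-0.0032,0,0,0,0],[-0.0003,-0.0065,0,0,0,0],[-0.0008,-0.0097,0,0,0,0],[-0.0014,-0.0129,0,0,0,0],[-0.0021,-0.016,0,0,0,0],[-0.003,-0.0192,0,0,0,0],[-0.0037,-0.0212,0,0,0,0]]
  ]
}}

```text
time_s: 14.73
position: [0.5582, 0.1637, 0.138]
tcp_rot: [[0.579, 0.815, -0.001], [0.815, -0.579, -0.0], [-0.0, -0.001, -1.0]]
force: [0.7, -0.0, 1.5]
opening: 0.292
grasp_force: 30.0
```

```bash
python3 -c "
from h import *
status(20)
rows([22,25,28,31,34,37,39,40],20)"
```

```text
t 14.93 phi 20.24 r 61.97 z 0.02 Fr -0.92 Ft 0.66 Fz -1.14 grip 29.98806830495596 tool f [-1.1 -0.3 -1.1]
[-0.0008, -0.0020, 0, 0, 0, 0], [-0.0021, -0.0050, 0, 0, 0, 0], [-0.0035, -0.0079, 0, 0, 0, 0], [-0.0051, -0.0107, 0, 0, 0, 0], [-0.0069, -0.0135, 0, 0, 0, 0], [-0.0087, -0.0161, 0, 0, 0, 0], [-0.0101, -0.0178, 0, 0, 0, 0], [-0.0108, -0.0186, 0, 0, 0, 0],
```

Request:
{"api": "play_rows", "payload": {
  "motion": [
    [[-0.0008,-0.002,0,0,0,0],[-0.0021,-0.005,0,0,0,0],[-0.0035,-0.0079,0,0,0,0],[-0.0051,-0.0107,0,0,0,0],[-0.0069,-0.0135,0,0,0,0],[-0.0087,-0.0161,0,0,0,0],[-0.0101,-0.0178,0,0,0,0],[-0.0109,-0.0186,0,0,0,0]]
  ]
}}

```text
time_s: 15.6
position: [0.5369, 0.1654, 0.138]
tcp_rot: [[0.579, 0.815, -0.0], [0.815, -0.579, -0.0], [-0.0, -0.0, -1.0]]
force: [0.7, -1.3, 1.5]
opening: 0.295
grasp_force: 30.0
```

```bash
python3 -c "
from h import *
status(40)
rows([42,46,50,54,58,62,66,68],40)"
```

```text
t 15.8 phi 40.15 r 61.89 z 0.02 Fr -0.67 Ft 0.5 Fz -1.11 grip 29.98998859897256 tool f [-0.8  0.1 -1.1]
[-0.0014, -0.0016, 0, 0, 0, 0], [-0.0044, -0.0047, 0, 0, 0, 0], [-0.0076, -0.0076, 0, 0, 0, 0], [-0.0111, -0.0103, 0, 0, 0, 0], [-0.0146, -0.0127, 0, 0, 0, 0], [-0.0184, -0.0149, 0, 0, 0, 0], [-0.0223, -0.0168, 0, 0, 0, 0], [-0.0243, -0.0176, 0, 0, 0, 0],
```

Request:
{"api": "play_rows", "payload": {
  "motion": [
    [[-0.0014,-0.0016,0,0,0,0],[-0.0044,-0.0047,0,0,0,0],[-0.0076,-0.0076,0,0,0,0],[-0.0111,-0.0103,0,0,0,0],[-0.0146,-0.0127,0,0,0,0],[-0.0184,-0.0149,0,0,0,0],[-0.0223,-0.0168,0,0,0,0],[-0.0243,-0.0176,0,0,0,0]]
  ]
}}

```text
time_s: 16.47
position: [0.5083, 0.1553, 0.138]
tcp_rot: [[0.579, 0.815, -0.001], [0.815, -0.579, -0.0], [-0.001, -0.0, -1.0]]
force: [1.2, -0.6, 1.0]
opening: 0.294
grasp_force: 30.0
```

```bash
python3 -c "
from h import *
status(68)
rows([70,74,78,82,86,90,94,96],68)"
```

```text
t 16.67 phi 68.17 r 61.85 z 0.03 Fr -1.29 Ft 0.32 Fz -1.13 grip 29.988692407496274 tool f [-0.8  1.1 -1.1]
[-0.0020, -0.0008, 0, 0, 0, 0], [-0.0061, -0.0021, 0, 0, 0, 0], [-0.0103, -0.0032, 0, 0, 0, 0], [-0.0146, -0.0039, 0, 0, 0, 0], [-0.0189, -0.0044, 0, 0, 0, 0], [-0.0232, -0.0045, 0, 0, 0, 0], [-0.0276, -0.0044, 0, 0, 0, 0], [-0.0297, -0.0042, 0, 0, 0, 0],
```

Request:
{"api": "play_rows", "payload": {
  "motion": [
    [[-0.002,-0.0007,0,0,0,0],[-0.0061,-0.002,0,0,0,0],[-0.0103,-0.003,0,0,0,0],[-0.0146,-0.0037,0,0,0,0],[-0.0189,-0.0041,0,0,0,0],[-0.0232,-0.0042,0,0,0,0],[-0.0276,-0.0041,0,0,0,0],[-0.0297,-0.0039,0,0,0,0]]
  ]
}}

```text
time_s: 17.33
position: [0.4883, 0.1333, 0.138]
tcp_rot: [[0.58, 0.815, -0.0], [0.815, -0.58, -0.0], [-0.0, -0.0, -1.0]]
force: [1.5, 1.4, 0.6]
opening: 0.29
grasp_force: 30.0
```

```bash
python3 -c "
from h import *
status(96)
rows([98,102,106,110,114,118,122,124],96)"
```

```text
t 17.53 phi 96.31 r 61.74 z 0.04 Fr -0.55 Ft -0.29 Fz -0.77 grip 29.98947339132428 tool f [ 0.4  0.5 -0.8]
[-0.0021, 0.0003, 0, 0, 0, 0], [-0.0064, 0.0010, 0, 0, 0, 0], [-0.0106, 0.0021, 0, 0, 0, 0], [-0.0147, 0.0034, 0, 0, 0, 0], [-0.0187, 0.0050, 0, 0, 0, 0], [-0.0226, 0.0069, 0, 0, 0, 0], [-0.0264, 0.0091, 0, 0, 0, 0], [-0.0282, 0.0103, 0, 0, 0, 0],
```

Request:
{"api": "play_rows", "payload": {
  "motion": [
    [[-0.0021,0.0003,0,0,0,0],[-0.0064,0.001,0,0,0,0],[-0.0106,0.0021,0,0,0,0],[-0.0147,0.0034,0,0,0,0],[-0.0187,0.005,0,0,0,0],[-0.0226,0.0069,0,0,0,0],[-0.0264,0.0091,0,0,0,0],[-0.0282,0.0103,0,0,0,0]]
  ]
}}

```text
time_s: 18.2
position: [0.4806, 0.1041, 0.138]
tcp_rot: [[0.58, 0.815, -0.0], [0.815, -0.58, -0.0], [-0.0, -0.0, -1.0]]
force: [1.3, 3.1, 1.6]
opening: 0.295
grasp_force: 30.0
```

```bash
python3 -c "
from h import *
status(124)
rows([126,130,134,138,142,146,150,152],124)"
```

```text
t 18.4 phi 124.48 r 61.94 z 0.07 Fr -0.7 Ft -1.72 Fz -1.37 grip 29.99132195021957 tool f [ 1.8 -0.4 -1.4]
[-0.0018, 0.0012, 0, 0, 0, 0], [-0.0052, 0.0039, 0, 0, 0, 0], [-0.0084, 0.0068, 0, 0, 0, 0], [-0.0114, 0.0099, 0, 0, 0, 0], [-0.0142, 0.0132, 0, 0, 0, 0], [-0.0167, 0.0167, 0, 0, 0, 0], [-0.0190, 0.0204, 0, 0, 0, 0], [-0.0201, 0.0223, 0, 0, 0, 0],
```

Request:
{"api": "play_rows", "payload": {
  "motion": [
    [[-0.0018,0.0012,0,0,0,0],[-0.0052,0.0039,0,0,0,0],[-0.0084,0.0068,0,0,0,0],[-0.0113,0.0099,0,0,0,0],[-0.0141,0.0132,0,0,0,0],[-0.0166,0.0167,0,0,0,0],[-0.0189,0.0204,0,0,0,0],[-0.02,0.0223,0,0,0,0]]
  ]
}}

```text
time_s: 19.07
position: [0.4873, 0.0751, 0.1379]
tcp_rot: [[0.58, 0.815, -0.001], [0.815, -0.58, -0.0], [-0.001, -0.0, -1.0]]
force: [-0.5, 3.2, 5.2]
opening: 0.288
grasp_force: 30.0
```

```bash
python3 -c "
from h import *
status(152)
rows([154,158,162,166,170,174,178,180],152)"
```

```text
t 19.27 phi 152.53 r 62.15 z 0.09 Fr -0.66 Ft -2.17 Fz -2.64 grip 29.995496459305286 tool f [ 1.6 -1.6 -2.6]
[-0.0010, 0.0019, 0, 0, 0, 0], [-0.0027, 0.0059, 0, 0, 0, 0], [-0.0042, 0.0099, 0, 0, 0, 0], [-0.0054, 0.0141, 0, 0, 0, 0], [-0.0063, 0.0183, 0, 0, 0, 0], [-0.0069, 0.0226, 0, 0, 0, 0], [-0.0072, 0.0269, 0, 0, 0, 0], [-0.0073, 0.0291, 0, 0, 0, 0],
```

Request:
{"api": "play_rows", "payload": {
  "motion": [
    [[-0.001,0.0019,0,0,0,0],[-0.0027,0.0059,0,0,0,0],[-0.0041,0.0099,0,0,0,0],[-0.0053,0.0141,0,0,0,0],[-0.0062,0.0183,0,0,0,0],[-0.0067,0.0226,0,0,0,0],[-0.007,0.0269,0,0,0,0],[-0.0071,0.0291,0,0,0,0]]
  ]
}}

```text
time_s: 19.93
position: [0.5082, 0.0519, 0.1379]
tcp_rot: [[0.58, 0.815, 0.002], [0.815, -0.58, -0.001], [0.0, 0.002, -1.0]]
force: [0.8, -0.0, 2.8]
opening: 0.295
grasp_force: 30.0
```

```bash
python3 -c "
from h import *
status(180)
rows([182,186,190,194,198,202,206,208],180)"
```

```text
t 20.13 phi -179.29 r 62.08 z 0.06 Fr -0.07 Ft 0.99 Fz -2.07 grip 29.993914528749883 tool f [ 0.1  1.  -2.1]
[0.0000, 0.0022, 0, 0, 0, 0], [0.0003, 0.0065, 0, 0, 0, 0], [0.0009, 0.0108, 0, 0, 0, 0], [0.0018, 0.0150, 0, 0, 0, 0], [0.0030, 0.0192, 0, 0, 0, 0], [0.0045, 0.0232, 0, 0, 0, 0], [0.0063, 0.0272, 0, 0, 0, 0], [0.0073, 0.0291, 0, 0, 0, 0],
```

Request:
{"api": "play_rows", "payload": {
  "motion": [
    [[0,0.0022,0,0,0,0],[0.0003,0.0065,0,0,0,0],[0.0009,0.0108,0,0,0,0],[0.0018,0.015,0,0,0,0],[0.003,0.0192,0,0,0,0],[0.0045,0.0232,0,0,0,0],[0.0063,0.0272,0,0,0,0],[0.0073,0.0291,0,0,0,0]]
  ]
}}

```text
time_s: 20.8
position: [0.5364, 0.0417, 0.138]
tcp_rot: [[0.58, 0.815, 0.002], [0.815, -0.58, -0.0], [0.001, 0.002, -1.0]]
force: [1.1, 0.7, 3.2]
opening: 0.289
grasp_force: 30.0
```

```bash
python3 -c "
from h import *
status(208)
rows([210,214,218,222,226,230,234,236],208)"
```

```text
t 21.0 phi -151.45 r 62.14 z 0.05 Fr 0.12 Ft 2.17 Fz -0.41 grip 29.990183394402266 tool f [ 0.9  2.  -0.4]
[0.0010, 0.0019, 0, 0, 0, 0], [0.0033, 0.0056, 0, 0, 0, 0], [0.0059, 0.0091, 0, 0, 0, 0], [0.0087, 0.0124, 0, 0, 0, 0], [0.0117, 0.0155, 0, 0, 0, 0], [0.0149, 0.0184, 0, 0, 0, 0], [0.0183, 0.0211, 0, 0, 0, 0], [0.0201, 0.0223, 0, 0, 0, 0],
```

Request:
{"api": "play_rows", "payload": {
  "motion": [
    [[0.001,0.0019,0,0,0,0],[0.0033,0.0056,0,0,0,0],[0.0059,0.0091,0,0,0,0],[0.0087,0.0124,0,0,0,0],[0.0117,0.0155,0,0,0,0],[0.0149,0.0184,0,0,0,0],[0.0183,0.0211,0,0,0,0],[0.0201,0.0223,0,0,0,0]]
  ]
}}

```text
time_s: 21.67
position: [0.5658, 0.0459, 0.138]
tcp_rot: [[0.58, 0.815, 0.001], [0.815, -0.58, 0.0], [0.001, 0.001, -1.0]]
force: [1.2, 0.6, 3.2]
opening: 0.29
grasp_force: 30.0
```

```bash
python3 -c "
from h import *
status(236)
rows([238,242,246,250,254,258,262,264],236)"
```

```text
t 21.87 phi -123.6 r 62.24 z 0.03 Fr 0.65 Ft 2.66 Fz -1.57 grip 29.99048666562885 tool f [ 1.9  2.  -1.6]
[0.0018, 0.0012, 0, 0, 0, 0], [0.0056, 0.0033, 0, 0, 0, 0], [0.0095, 0.0052, 0, 0, 0, 0], [0.0135, 0.0069, 0, 0, 0, 0], [0.0176, 0.0082, 0, 0, 0, 0], [0.0218, 0.0092, 0, 0, 0, 0], [0.0260, 0.0100, 0, 0, 0, 0], [0.0282, 0.0103, 0, 0, 0, 0],
```

Request:
{"api": "play_rows", "payload": {
  "motion": [
    [[0.0018,0.0012,0,0,0,0],[0.0056,0.0033,0,0,0,0],[0.0095,0.0052,0,0,0,0],[0.0135,0.0069,0,0,0,0],[0.0176,0.0082,0,0,0,0],[0.0218,0.0092,0,0,0,0],[0.026,0.01,0,0,0,0],[0.0282,0.0103,0,0,0,0]]
  ]
}}

```text
time_s: 22.53
position: [0.5899, 0.0632, 0.1379]
tcp_rot: [[0.579, 0.815, 0.0], [0.815, -0.579, 0.0], [0.0, -0.0, -1.0]]
force: [2.0, 0.8, 3.1]
opening: 0.292
grasp_force: 30.0
```

```bash
python3 -c "
from h import *
status(264)
rows([266,270,274,278,282,286,290,292],264)"
```

```text
t 22.73 phi -95.76 r 62.26 z 0.04 Fr 0.24 Ft 1.49 Fz -2.93 grip 29.99401523731649 tool f [ 1.5  0.4 -2.9]
[0.0022, 0.0002, 0, 0, 0, 0], [0.0065, 0.0003, 0, 0, 0, 0], [0.0108, 0.0002, 0, 0, 0, 0], [0.0151, -0.0003, 0, 0, 0, 0], [0.0194, -0.0010, 0, 0, 0, 0], [0.0236, -0.0021, 0, 0, 0, 0], [0.0277, -0.0034, 0, 0, 0, 0], [0.0297, -0.0042, 0, 0, 0, 0],
```

Request:
{"api": "play_rows", "payload": {
  "motion": [
    [[0.0022,0.0002,0,0,0,0],[0.0065,0.0003,0,0,0,0],[0.0108,0.0002,0,0,0,0],[0.0151,-0.0003,0,0,0,0],[0.0194,-0.001,0,0,0,0],[0.0236,-0.0021,0,0,0,0],[0.0277,-0.0034,0,0,0,0],[0.0297,-0.0042,0,0,0,0]]
  ]
}}

```text
time_s: 23.4
position: [0.6033, 0.09, 0.1379]
tcp_rot: [[0.579, 0.815, 0.0], [0.815, -0.579, 0.0], [0.0, -0.0, -1.0]]
force: [0.1, 0.7, 4.7]
opening: 0.289
grasp_force: 30.0
```

```bash
python3 -c "
from h import *
status(292)
rows([294,298,302,306,310,314,318,320],292)"
```

```text
t 23.6 phi -67.91 r 62.3 z 0.07 Fr 0.16 Ft 0.44 Fz -3.4 grip 29.99731026124209 tool f [ 0.5 -0.  -3.4]
[0.0020, -0.0008, 0, 0, 0, 0], [0.0059, -0.0027, 0, 0, 0, 0], [0.0096, -0.0049, 0, 0, 0, 0], [0.0132, -0.0073, 0, 0, 0, 0], [0.0166, -0.0100, 0, 0, 0, 0], [0.0198, -0.0129, 0, 0, 0, 0], [0.0228, -0.0160, 0, 0, 0, 0], [0.0243, -0.0176, 0, 0, 0, 0],
```

Request:
{"api": "play_rows", "payload": {
  "motion": [
    [[0.002,-0.0008,0,0,0,0],[0.0059,-0.0027,0,0,0,0],[0.0096,-0.0049,0,0,0,0],[0.0132,-0.0073,0,0,0,0],[0.0166,-0.01,0,0,0,0],[0.0198,-0.0129,0,0,0,0],[0.0228,-0.016,0,0,0,0],[0.0243,-0.0176,0,0,0,0]]
  ]
}}

```text
time_s: 24.27
position: [0.6027, 0.1201, 0.1379]
tcp_rot: [[0.579, 0.815, -0.0], [0.815, -0.579, 0.0], [0.0, -0.0, -1.0]]
force: [0.9, -0.9, 5.5]
opening: 0.292
grasp_force: 30.0
```

```bash
python3 -c "
from h import *
status(320)
rows([322,325,328,331,334,337,339,340],320)"
```

```text
t 24.47 phi -39.55 r 62.27 z 0.05 Fr -0.24 Ft -0.16 Fz -3.92 grip 29.998708991333842 tool f [-0.3 -0.  -3.9]
[0.0014, -0.0017, 0, 0, 0, 0], [0.0033, -0.0043, 0, 0, 0, 0], [0.0051, -0.0070, 0, 0, 0, 0], [0.0067, -0.0098, 0, 0, 0, 0], [0.0082, -0.0127, 0, 0, 0, 0], [0.0096, -0.0156, 0, 0, 0, 0], [0.0104, -0.0176, 0, 0, 0, 0], [0.0108, -0.0186, 0, 0, 0, 0],
```

Request:
{"api": "play_rows", "payload": {
  "motion": [
    [[0.0014,-0.0017,0,0,0,0],[0.0033,-0.0043,0,0,0,0],[0.0051,-0.007,0,0,0,0],[0.0067,-0.0098,0,0,0,0],[0.0082,-0.0127,0,0,0,0],[0.0096,-0.0156,0,0,0,0],[0.0104,-0.0176,0,0,0,0],[0.0108,-0.0186,0,0,0,0]]
  ]
}}

```text
time_s: 25.13
position: [0.5936, 0.1393, 0.1379]
tcp_rot: [[0.579, 0.815, -0.0], [0.815, -0.579, 0.0], [-0.0, -0.0, -1.0]]
force: [-0.0, -0.6, 5.8]
opening: 0.294
grasp_force: 30.0
```

```bash
python3 -c "
from h import *
status(340)
rows([342,345,348,351,354,357,359,360],340)"
```

```text
t 25.33 phi -19.68 r 62.23 z 0.08 Fr -0.33 Ft -0.16 Fz -4.6 grip 29.999298602342606 tool f [-0.4  0.  -4.6]
[0.0007, -0.0020, 0, 0, 0, 0], [0.0016, -0.0052, 0, 0, 0, 0], [0.0024, -0.0083, 0, 0, 0, 0], [0.0030, -0.0115, 0, 0, 0, 0], [0.0034, -0.0147, 0, 0, 0, 0], [0.0037, -0.0180, 0, 0, 0, 0], [0.0037, -0.0201, 0, 0, 0, 0], [0.0037, -0.0212, 0, 0, 0, 0],
```

Request:
{"api": "play_rows", "payload": {
  "motion": [
    [[0.0007,-0.002,0,0,0,0],[0.0016,-0.0052,0,0,0,0],[0.0024,-0.0083,0,0,0,0],[0.003,-0.0115,0,0,0,0],[0.0034,-0.0147,0,0,0,0],[0.0036,-0.0178,0,0,0,0],[0.0036,-0.0199,0,0,0,0],[0.0036,-0.0209,0,0,0,0]]
  ]
}}

```text
time_s: 26.0
position: [0.5784, 0.1544, 0.138]
tcp_rot: [[0.579, 0.815, -0.001], [0.815, -0.579, 0.0], [-0.0, -0.001, -1.0]]
force: [0.7, -0.6, 4.9]
opening: 0.291
grasp_force: 30.0
```

```bash
python3 -c "
from h import *
status(360)
c=imaging.capture('wrist');save('w8',c);np.savez('w8',**c)
f=c['frame'].astype(int)
def rd(f): 
    r=(f[:,:,0]>f[:,:,1]+70)&(f[:,:,2]<90);r[:,:250]=0;r[:,380:]=0;p=np.argwhere(r);return len(p),p.min(0),p.max(0),p.mean(0)
print(rd(f),rd(np.load('w7.npz')['frame'].astype(int)))
"
```

```text
t 26.2 phi 0.11 r 62.13 z 0.08 Fr -0.32 Ft -0.06 Fz -4.33 grip 29.999869256280363 tool f [-0.3  0.1 -4.3]
(511, array([168, 307]), array([206, 326]), array([182.1741683 , 315.65362035])) (263, array([150, 306]), array([176, 319]), array([160.14068441, 312.6121673 ]))
```

Request:
{"api": "play_rows", "payload": {
  "motion": [
    [[0,0,0,0,0,0],[0,0,0,0,0,0],[0,0,0,0,0,0],[0,0,0,0,0,0],[0,0,0,0,0,0],[0,0,0,0,0,0]]
  ],
  "fingers": 0.044
}}

```text
time_s: 26.75
position: [0.5788, 0.1538, 0.1376]
tcp_rot: [[0.58, 0.815, -0.001], [0.815, -0.58, -0.0], [-0.0, -0.001, -1.0]]
force: [-0.7, -0.6, 0.9]
opening: 0.499
grasp_force: 0.0
```

Request:
{"api": "play_rows", "payload": {
  "motion": [
    [[0,0,-0.01,0,0,0],[0,0,-0.03,0,0,0],[0,0,-0.055,0,0,0],[0,0,-0.075,0,0,0],[0,0,-0.084,0,0,0],[0,0,-0.084,0,0,0],[0,0,-0.084,0,0,0],[0,0,-0.084,0,0,0]]
  ]
}}

```text
time_s: 27.42
position: [0.5781, 0.1537, 0.2208]
tcp_rot: [[0.58, 0.815, -0.002], [0.815, -0.58, -0.0], [-0.002, -0.002, -1.0]]
force: [0.7, -0.0, -0.2]
opening: 0.504
grasp_force: 0.0
```

```bash
python3 -c "
from h import *
for i in range(4): c=imaging.capture('wrist')
save('w9',c);np.savez('w9',**c)
go([.5545,.0169,.3187],90)
d=dict(np.load('w7.npz'))
print((-c['R'].T@c['t']).round(4),(-d['R'].T@d['t']).round(4))
for q in (d,c):
    f=q['frame'].astype(int)
    k=(f.max(2)<45)[180:240,285:345];p=np.argwhere(k);print('knob',len(p),p.mean(0)+[180,285],[np.where(k[r])[0][[0,-1]]+285 for r in (25,35,42) if k[r].any()])
    r=(f[:,:,0]>f[:,:,1]+60)&(f[:,:,2]<90);r[:130]=0;r[190:]=0
    for v in range(146,184,3):
        x=np.where(r[v,290:335])[0]+290
        if len(x):print(v,x.min(),x.max(),end=' | ')
    print()
"
```

```text
t 27.62 pos [0.5784 0.1537 0.2206] F [ 0.2 -0.6 -0.1] grip 0.0 op 43.9 yaw 54.58
shift [-0.1255  0.0596 -0.098 ] rot [ -0.14   0.06 -35.42]
[0.6178 0.2099 0.3652] [0.6182 0.2087 0.3671]
knob 1251 [206.         312.28217426] [array([296, 329]), array([296, 329]), array([299, 325])]
149 307 319 | 152 306 319 | 155 306 319 | 158 307 319 | 161 307 319 | 164 307 319 | 167 307 307 | 170 310 315 | 173 310 315 | 176 310 315 | 
knob 1277 [206.65074393 313.49882537] [array([297, 330]), array([296, 331]), array([300, 327])]
149 310 321 | 152 309 322 | 155 309 322 | 158 309 321 | 161 309 321 | 164 309 321 | 167 309 321 | 170 311 316 | 173 311 316 | 176 311 316 |
```

Request:
{"api": "play_rows", "payload": {
  "motion": [
    [[-0.01,0.005,-0.05,0,0,0],[-0.04,0.018,-0.085,0,0,-7],[-0.07,0.033,-0.098,0,0,-14],[-0.1,0.047,-0.098,0,0,-21],[-0.126,0.06,-0.098,0,0,-28],[-0.126,0.06,-0.098,0,0,-35.4],[-0.126,0.06,-0.098,0,0,-35.4],[-0.126,0.06,-0.098,0,0,-35.4]]
  ]
}}

```text
time_s: 28.28
position: [0.5548, 0.0162, 0.3194]
tcp_rot: [[0.004, 1.0, -0.001], [1.0, -0.004, 0.001], [0.001, -0.001, -1.0]]
force: [0.8, 0.5, -0.0]
opening: 0.506
grasp_force: 0.0
```

Run:
```python
from h import *
for i in range(4): c=imaging.capture('wrist')
np.savez('w10',**c);save('w10',c)
go([.542,-.1,.32],90)
d=dict(np.load('w6.npz'))
print((-c['R'].T@c['t']).round(4),(-d['R'].T@d['t']).round(4))
for q in (d,c):
    f=q['frame'].astype(int)
    k=(f.max(2)<45);k[:20]=0;k[65:]=0;k[:,:325]=0;k[:,357:]=0
    n,l,st,ce=cv2.connectedComponentsWithStats(k.astype(np.uint8));i=1+st[1:,4].argmax();print('knob',st[i],ce[i])
    g=cv2.GaussianBlur(q['frame'].astype(np.float32).mean(2),(3,3),0)
    r=(f[:,:,0]>f[:,:,1]+60)&(f[:,:,2]<100);r[60:]=0;r[:,:320]=0;p=np.argwhere(r);print('red',len(p),p.mean(0),p.min(0),p.max(0))
    o=(f[:,:,0]>f[:,:,2]+60)&(f[:,:,0]>90);o[:200]=0;o[260:]=0;o[:,:280]=0;o[:,340:]=0;p=np.argwhere(o);print('cap',len(p),p.min(0),p.max(0))
```

```text
t 28.48 pos [0.555  0.0173 0.3195] F [ 0.7 -0.3 -0.3] grip 0.0 op 44.0 yaw 89.98
shift [-0.1173 -0.0129 -0.0005] rot [-0.04 -0.02 -0.02]
[0.554  0.0862 0.4643] [0.5535 0.0853 0.4628]
knob [326  20  29  39 689] [339.51669086  38.74165457]
red 121 [ 21.1322314  356.68595041] [ 12 349] [ 33 364]
cap 214 [229 296] [240 314]
knob [325  20  28  40 689] [337.8766328   38.97097242]
red 123 [ 22.99186992 355.38211382] [ 14 348] [ 35 362]
cap 192 [237 296] [247 314]
```

Request:
{"api": "play_rows", "payload": {
  "motion": [
    [[-0.03,-0.003,0,0,0,0],[-0.07,-0.008,0,0,0,0],[-0.1,-0.012,0,0,0,0],[-0.117,-0.013,0.0,0,0,0],[-0.117,-0.013,0.0,0,0,0],[-0.117,-0.013,0.0,0,0,0],[-0.117,-0.013,0.0,0,0,0]]
  ]
}}

```text
time_s: 29.07
position: [0.542, -0.0995, 0.3197]
tcp_rot: [[-0.0, 1.0, -0.0], [1.0, 0.0, 0.001], [0.001, -0.0, -1.0]]
force: [-0.4, 0.3, 0.2]
opening: 0.503
grasp_force: 0.0
```

Run:
```python
from h import *
for i in range(3): c=imaging.capture('wrist')
save('w11',c);go([.542,-.1,.32],90)
f=c['frame'].astype(int);o=(f[:,:,0]>f[:,:,2]+60)&(f[:,:,0]>90);o[:100]=0;o[240:]=0;o[:,:285]=0;o[:,345:]=0;p=np.argwhere(o)
print(p.min(0),p.max(0));u=p[:,1].mean();print('cap outer top y',ray(c,[[u,p.min(0)[0]]],.057)[0],'cap inner',ray(c,[[u,p.max(0)[0]+1]],.057)[0])
col=f[p.min(0)[0]-32:p.max(0)[0]+60,int(u)];
print(p.min(0)[0]-32);print([tuple(x) for x in col.tolist()])
```

```text
t 29.22 pos [ 0.542  -0.0992  0.3199] F [ 0.3  0.  -0.5] grip 0.0 op 43.8 yaw 90.09
shift [-0.0008 -0.     -0.0001] rot [-0.01 -0.02  0.09]
[162 304] [169 323]
cap outer top y [ 0.5404999 -0.0927042  0.057    ] cap inner [ 0.54050976 -0.10357619  0.057     ]
130
[(180, 179, 175), (181, 180, 178), (181, 181, 178), (176, 176, 172), (156, 155, 152), (132, 132, 130), (109, 111, 110), (149, 153, 154), (150, 153, 155), (149, 153, 156), (142, 145, 148), (148, 152, 154), (237, 240, 241), (237, 241, 241), (237, 241, 241), (237, 240, 240), (230, 233, 234), (171, 175, 176), (164, 168, 170), (223, 227, 228), (237, 240, 241), (237, 239, 241), (237, 239, 241), (237, 239, 240), (237, 240, 241), (237, 240, 240), (229, 232, 233), (150, 154, 155), (148, 154, 155), (148, 153, 154), (147, 151, 152), (142, 141, 139), (109, 64, 32), (101, 44, 8), (99, 41, 4), (149, 74, 16), (245, 156, 40), (245, 152, 38), (245, 155, 34), (238, 166, 60), (169, 168, 164), (245, 244, 242), (245, 244, 243), (244, 244, 242), (244, 243, 242), (245, 244, 242), (244, 244, 242), (245, 244, 242), (244, 244, 242), (245, 244, 243), (244, 244, 242), (244, 244, 242), (244, 244, 242), (245, 244, 243), (244, 244, 242), (242, 244, 241), (243, 244, 241), (243, 244, 241), (243, 244, 241), (243, 244, 242), (244, 244, 242), (243, 244, 242), (244, 244, 242), (244, 244, 241), (243, 244, 242), (243, 244, 241), (243, 244, 241), (243, 244, 242), (244, 244, 242), (243, 244, 241), (243, 244, 241), (243, 244, 242), (244, 244, 242), (244, 244, 242), (239, 240, 238), (181, 195, 208), (36, 87, 163), (36, 88, 165), (36, 86, 163), (34, 85, 161), (64, 102, 164), (162, 176, 192), (235, 235, 233), (235, 235, 233), (234, 234, 232), (211, 211, 208), (60, 60, 61), (35, 33, 36), (34, 33, 35), (34, 33, 34), (34, 33, 35), (34, 36, 37), (33, 31, 33), (32, 32, 33), (31, 32, 34), (33, 33, 33), (32, 31, 32), (33, 31, 33), (33, 33, 33)]
```

```bash
python3 -c "
from h import *
print(bot.hand_in())"
```

```text
the job is handed in; nothing more can be done
None
```

The open cartridge is in the nest with its cap fully home, the wheel made one full anticlockwise turn and stopped about 1° or less past the red pointer, the knob is released, and the job was handed in at about 29 s.

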